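# Load the sloping forming jig and snap its hold-down shut

### The job

Lay the plastic blank that matches the cavity into the sloping die, fully home and square in its recess, and let go of it while the hold-down arm is still up. Then swing the hold-down arm down over it until its sprung hook has snapped onto the keeper bar and stays latched, and let go. Leave the other blank, the model chassis, the paint jar and the brush where they are.

Things in the scene. Friction and masses are not known exactly. Their poses are not given: they have to be found in the camera images.
- square_blank: grey plastic blank lying flat: square plate 72 x 72 x 8 mm with a square grip stub 26 x 26 mm, 26 mm tall, on the middle of its top, sides parallel to the plate's (34 mm tall in all); 60 to 130 g. Origin at the centre of the plate's underside, z up through the stub, x and y along the sides. Fits the die in any of four quarter turns. It may lie left or right of the round one.
- round_blank: grey plastic blank like the square one, with the same stub, but a round plate 84 mm in diameter, 8 mm thick; does not fit this die; leave alone. Origin at the centre of its underside, z up.
- die: fixed aluminium die block, face sloping 0.45 rad down to the robot's side. Square cavity 75 x 75 mm, 8 mm deep, 2 mm chamfer. Origin: centre of the cavity FLOOR, 62 mm above the table; x up the slope, y across it, along the cavity's sides; z square out of the face. Face at z = 8, x -85 to 110, y -70 to 70 mm. A blank fully home is flush with the face, its stub 26 mm above.
- keeper (a point): middle of the keeper: steel bar 8 mm thick along the die's y, on two posts 36 mm apart (a staple). In the die frame at x = -66, z = +33 mm. Axes as the die's.
- clamp_hinge (a point): centre of the hold-down arm's hinge pin, which runs along the die's y, between two cheeks 56 mm wide over all; in the die frame at x = +90, z = +46 mm. The point's axes turn with the arm: -x runs along the arm to the handle. The arm: dark steel beam 16 mm wide, 12 mm thick, a pad at its middle, and 134 to 169 mm from the pin a hook reaching 36 mm from the beam's middle towards the die.
- clamp_handle (a point): middle of the arm's handle: black round crossbar 14 mm thick, 120 mm long along y, 200 mm from the hinge pin, 31 mm beyond the hook. Only a 10 mm stem at its middle joins it to the arm, so either half can be pinched or pushed. With the arm at angle q it is in the die frame at x = 90 - 200 cos q, z = 46 + 200 sin q mm. Axes as clamp_hinge.
- clamp (a joint): hold-down arm, rad: 0 = fully down on its stop, 1.82 to 1.98 = up at the start. A spring lifts it (about 2 N at the handle when down). Hook meets keeper at about 0.16; the gate snaps shut behind the bar at 0.05 to 0.03, so push right down to the stop (under 10 N). Let go, it springs back to about 0.08 and stays latched; unlatched it springs up. A blank well out of its recess blocks it.
- gate (a joint): sprung gate across the mouth of the hook, rad: 0 = shut, up to 1.45 = pushed inward by the bar. It springs shut by itself and opens inward only.
- chassis: black plastic model car chassis with four wheels, 190 x 90 x 43 mm, bystander. Origin under its centre.
- paint_jar: small paint jar, 44 mm diameter, 55 mm tall, bystander. Origin under its centre.
- paint_brush: paint brush lying flat, 180 mm long along its x, bystander.

How it is judged:
By the outcome, as a careful person would: the job done as asked, in the order asked, and still so for the second after the job is handed in, with the robot touching nothing.
It also fails if it takes over 61 s, if anything falls off the work surface, if the arm or the gripper's body presses on something with over 40 N, if the wrist force passes 120 N, or if a joint passes its speed limit or range.

### The arm

A 6-joint arm with a two-finger parallel gripper is mounted at the origin on the work surface. World frame = base frame: x ahead of the robot, y to its left, z up, the work surface at z = 0. Lengths are in m, angles in rad, forces in N, time in s.
With the tool pointing down it reaches from about 0.275 to 1 m from the base axis. Payload 8.4 kg.
Tool frame: the origin (TCP) lies midway between the tips of the shut fingers; the grasp point (between the pads) lies 19 mm behind it; z points along the fingers, y is the line along which they close (so a half turn about z gives the same grasp; the last joint's range is limited). The gripper opens to 85 mm and grips with 20 to 120 N. Pads are 22 mm wide; open, the fingers measure 114 mm over their backs; the gripper's body (76 mm by 85 mm) begins 54 mm behind the grasp point. The pads swing forward as they close: fully open they stand 13 mm farther back than shut.
Start: joints at [1.261, 0.353, 1.633, -0, 1.155, -0.002], TCP at [0.189, 0.596, 0.231] pointing down, gripper open.
Joint ranges: [-2.63, 2.63], [-0.92, 2.1], [0.06, 2.66], [-1.3, 4.44], [0, 2.69], [-3.02, 3.02]. Speed limits (rad/s): [2.22, 2.22, 2.79, 3.14, 3.14, 3.14].

### API

Orientations are given as a rotation vector (axis times angle).
In Python, from cell import env gives the robot as it stands.
- The arm moves only by the tool pendant, called after ">>>" as a command line: name --argument value ..., lists and objects as JSON in quotes. Schema: {"type":"object","properties":{"segments":{"type":"array","items":{"type":"number"},"minItems":6,"maxItems":120},"aperture":{"type":"number"},"squeeze":{"type":"number"},"only":{"type":"string"},"quiet":{"type":"boolean"},"lines":{"type":"string"}},"required":["segments"],"additionalProperties":false}. segments is one flat list of numbers that holds 1 to 20 rows one after another, with no inner brackets; each row has 6 numbers: dx, dy, dz in shares of the most that a row can go, 1 being 50 mm, then a rotation vector rx, ry, rz in shares of pi/2 rad (1.0 is pi/2 rad); each row shifts and turns the commanded pose from where the row before left it, along the tool's axes as they then stand; what a row does not reach is not made up. A row lasts 1/10 s, in which the tool goes at most 0.05 m and 0.15 rad, less where a joint would pass 70% of its speed; a pose out of reach is approached as far as the arm can. aperture is the finger opening in m, set as the call begins (left out keeps the last). The fingers move at their own pace and stop on an object; squeeze is the grip in N (left out, the last holds). Time passes only in rows, so rows that do not move let the fingers close. The tool returns the time, the measured TCP pose, the force, the opening and the grip force at its end. only (a regular expression) keeps the lines of the reply that match it, lines (a string "A,B") keeps lines A to B, and quiet returns only ok. No shift or turn number may pass 1 either way. Input that does not fit is refused with a message, and nothing moves.
- env.observe(): the state, without advancing time (a new reading comes with each control period).
- env.get_image(name): name is "scene" or "top"; returns a dict with "color" (420x560x3 uint8, red, green, blue), "K" (3x3 intrinsics, pixels), "world_from_camera" (4x4, takes a point from camera to world coordinates). Camera axes: x right, y down, z forward; pixel columns grow to the right and rows downward; lengths in m; the calibration is good to about 2 mm. A picture is of the moment at which its call begins. There is no depth.
- env.finish_job(): hands the job in; it is judged then, once.
The state is a dict: "clock": time; "qpos": joint angles; "qvel": joint speeds; "tau": joint torques, N m; "eef_pos": TCP position; "tcp_rot": TCP orientation; "contact_force": force on the tool from outside, world axes, zero at the start; "wrist_torque": the same for the moment, N m; "opening": finger opening in m; "grasp_force": force on a finger pad.
Only numpy, scipy, OpenCV 4.12 (cv2) and the standard library are available. Lean on these libraries where they do the work, as an engineer would, in place of code of your own. Each camera call takes 0.05 s, during which the arm holds its last target. There are 200 camera calls.

## Working session

There is one attempt and no reset: what is moved stays moved. The work goes in short steps, Python scripts to look and compute and a tool call to move; the robot and the scene stay as the last step left them, time stands still between calls to the robot, and variables do not carry over. Pictures are saved under pics/ and viewed, at most 10 in all, crops included, and the job is handed in when it is done.

```bash
ls; mkdir -p pics; python3 - <<'E'
from cell import env
import cv2
for n in("scene","top"):
    d=env.get_image(n); cv2.imwrite(f"pics/{n}0.png",d["color"][:,:,::-1]); print(n,d["K"].tolist(),d["world_from_camera"].round(4).tolist())
print(env.observe())
E
```

```text
cell.py
pics
scene [[423.74264850644846, 0.0, 281.21845821301775], [0.0, 423.74264850644846, 209.99372201329888], [0.0, 0.0, 1.0]] [[0.2513, 0.7161, -0.6512, 1.1007], [0.9678, -0.1977, 0.1561, -0.1987], [-0.017, -0.6694, -0.7427, 0.7331], [0.0, 0.0, 0.0, 1.0]]
top [[467.8704120969764, 0.0, 275.7530229215924], [0.0, 467.8704120969764, 207.64731868532314], [0.0, 0.0, 1.0]] [[0.0027, -0.9811, 0.1933, 0.3218], [-0.9999, -0.0057, -0.0149, -0.0553], [0.0157, -0.1932, -0.981, 1.1553], [0.0, 0.0, 0.0, 1.0]]
{'clock': 0.1, 'qpos': array([ 1.26060262e+00,  3.53586444e-01,  1.63405775e+00, -9.55022633e-06,
        1.15520409e+00, -2.39456401e-03]), 'qvel': array([ 0.00211831, -0.0008705 , -0.00013579,  0.00043423, -0.00069403,
        0.00014515]), 'tau': array([ 5.06560209e-04, -6.06349111e+01, -3.42820644e+01,  1.56578249e-04,
        3.94456292e-03,  2.54639428e-05]), 'eef_pos': array([0.18922015, 0.59521908, 0.2306329 ]), 'tcp_rot': array([-4.81548719e-01, -3.10427731e+00,  1.95031814e-03]), 'contact_force': array([ 0.33186964, -0.05808303,  0.26252833]), 'wrist_torque': array([ 0.01810692, -0.02224296,  0.01335961]), 'grasp_force': 0.0, 'opening': 0.08553395781439688}
```

View pics/scene0.png

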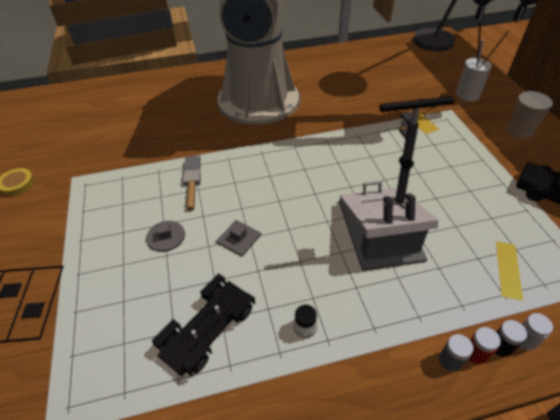

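View pics/top0.png

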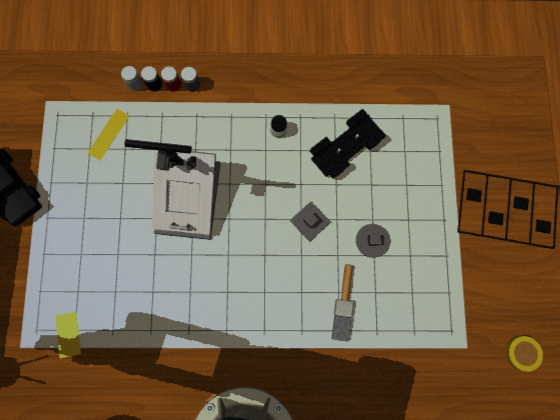

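Scene: square blank at (238,236), round at (166,236), die around (390,215) with the arm up and its handle at (417,104). Top: square blank (311,221), round (374,240), die cavity (183,196), keeper (183,226), handle (157,147). I'll enlarge the die and the blank.

```bash
python3 - <<'E'
import cv2,numpy as np
t=cv2.imread("pics/top0.png");s=cv2.imread("pics/scene0.png")
def c(im,x,y,w,h,tag):
    o=cv2.resize(im[y:y+h,x:x+w],(400,300),interpolation=cv2.INTER_CUBIC); 
    for i in range(0,w,10): cv2.line(o,(int(i*400/w),0),(int(i*400/w),4 if i%50 else 9),(0,0,255))
    for i in range(0,h,10): cv2.line(o,(0,int(i*300/h)),(4,int(i*300/h)),(0,0,255))
    return o
a=np.hstack([c(t,110,130,120,120*3//4+30-30,''),c(t,280,190,80,60,'')])
a=np.vstack([np.hstack([c(t,120,140,120,90,''),c(t,285,193,72,54,'')]),np.hstack([c(s,330,160,120,90,''),c(s,205,210,72,54,'')])])
cv2.imwrite("pics/crop1.png",cv2.convertScaleAbs(a,alpha=1.5))
E
```

```text
(no output)
```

View pics/crop1.png

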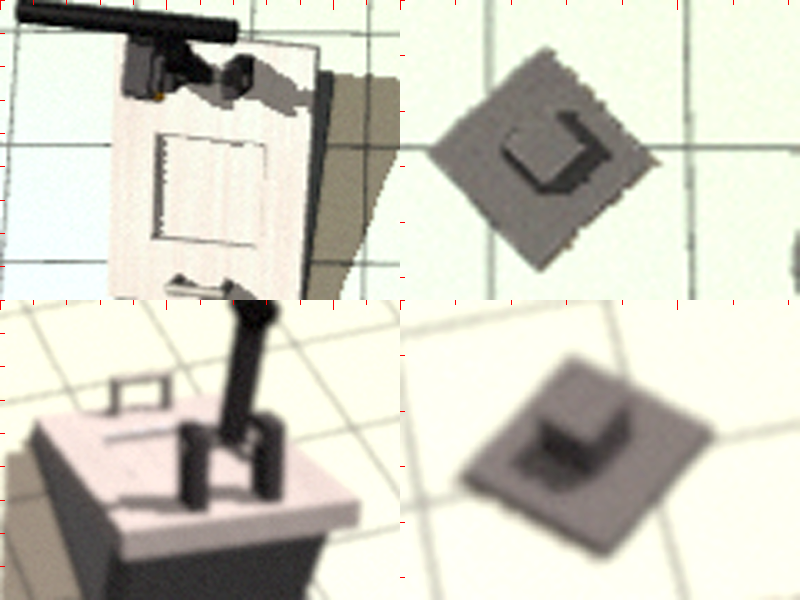

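Crop shows the die face and cavity clearly (top: cavity corners ~(166,180),(200,184),(197,213),(166,211); face corner (216,154)), and blank corners at ~45° (top: (290,220),(311,201),(332,222),(310,242)). Fit the poses.

```bash
cat > h.py <<'E'
import numpy as np
from scipy.spatial.transform import Rotation as R
from scipy.optimize import least_squares
K={"scene":(423.7426,281.218,209.994),"top":(467.8704,275.753,207.647)}
T={"scene":np.array([[0.2513,0.7161,-0.6512,1.1007],[0.9678,-0.1977,0.1561,-0.1987],[-0.017,-0.6694,-0.7427,0.7331]]),
"top":np.array([[0.0027,-0.9811,0.1933,0.3218],[-0.9999,-0.0057,-0.0149,-0.0553],[0.0157,-0.1932,-0.981,1.1553]])}
def proj(n,P):
    f,cx,cy=K[n];p=T[n][:,:3].T@(P-T[n][:,3]);return np.array([f*p[0]/p[2]+cx,f*p[1]/p[2]+cy])
def dieR(yaw): return R.from_euler("ZY",[yaw,-0.45])
E
python3 - <<'E'
from h import *
def cr(u,v,s,x,y): return ((u+.5)/s-.5+x,(v+.5)/s-.5+y)
D=lambda u,v:cr(u,v,10/3,120,140); Dn=lambda u,v:cr(u,v,10/3,330,160)
pts=[("top",(38.5,38.5,8),D(155,133)),("top",(38.5,-38.5,8),D(266,146)),("top",(-38.5,-38.5,8),D(258,245)),("top",(-38.5,38.5,8),D(152,238)),
("top",(110,-70,8),D(319,46)),("top",(-85,-70,8),(211,238)),("top",(-85,70,8),(154,233)),
("scene",(110,-70,8),Dn(122,235)),("scene",(110,70,8),Dn(360,203)),("scene",(-85,-70,8),Dn(35,122)),
("scene",(-66,-18,33),Dn(114,80)),("scene",(-66,18,33),Dn(168,77))]
def pose(p): return lambda L:np.array([p[0],p[1],.062])+dieR(p[2]).apply(np.array(L)/1000)
f=lambda p:np.concatenate([proj(n,pose(p)(L))-uv for n,L,uv in pts])
r=least_squares(f,[.5,.1,0],loss="soft_l1");print("die",r.x);print(f(r.x).reshape(-1,2).round(1).tolist())
d=r.x
H=[("top",60,(125.6,143.9)),("top",-60,(191.2,149)),("scene",60,(453,101.)),("scene",-60,(381,105))]
g=lambda q:np.concatenate([proj(n,pose(d)((90-200*np.cos(q[0]),y,46+200*np.sin(q[0]))))-uv for n,y,uv in H])
r=least_squares(g,[1.9]);print("q",r.x,g(r.x).round(1))
B=lambda u,v:cr(u,v,1/.18,285,193);S=lambda u,v:cr(u,v,1/.18,205,210)
P=[("top",1,B(28,152)),("top",2,B(147,47)),("top",3,B(260,162)),("top",0,B(140,270)),
("scene",1,S(315,133)),("scene",2,S(205,251)),("scene",3,S(62,180)),("scene",0,S(172,55))]
def bc(p,k):
    a=p[2]+np.pi+k*-np.pi/2; return np.array([p[0]+.0509*np.cos(a),p[1]+.0509*np.sin(a),.008])
def b(p,P=P): return np.concatenate([proj(n,bc(p,k))-uv for n,k,uv in P])
for Q in(P,P[:4],P[4:]):
    r=least_squares(b,[.3,-.1,0],args=(Q,));print("blank (corner dir yaw)",r.x,b(r.x,Q).round(1))
E
```

```text
die [ 0.5634222   0.14982691 -0.09478169]
[[0.4, 0.1], [-0.3, -0.6], [0.4, 1.1], [0.1, 0.1], [-1.0, 0.5], [-1.6, -3.9], [-2.3, -4.7], [-0.1, 0.0], [-0.1, -0.2], [-1.2, -1.1], [-0.4, 1.0], [-1.1, -0.1]]
q [1.87091599] [-0.7 -0.8 -0.6  0.6 -1.8 -0.3 -1.9  3.6]
blank (corner dir yaw) [ 0.51584753 -0.15749365 -0.04366636] [-0.3 -0.5 -0.6 -0.6 -1.2 -0.3 -0.7 -0.4 -0.5 -0.8 -0.2  0.5 -1.2 -1.2
 -0.9  0. ]
blank (corner dir yaw) [ 0.51471284 -0.15919937 -0.0406914 ] [ 0.4  0.   0.  -0.1 -0.5  0.1  0.1  0. ]
blank (corner dir yaw) [ 0.51722446 -0.15621409 -0.04732894] [ 0.2 -0.4  0.4  0.9 -0.5 -0.9 -0.1  0.3]
```

```bash
cat >> h.py <<'E'
from scipy.linalg import expm,logm
def M(p,r):
    m=np.eye(4);m[:3,:3]=r.as_matrix();m[:3,3]=p;return m
def tool(zdir,ydir):
    z=np.array(zdir)/np.linalg.norm(zdir);y=np.array(ydir,float);y-=z*(y@z);y/=np.linalg.norm(y)
    return R.from_matrix(np.c_[np.cross(y,z),y,z])
def row(p,r,n,cur=None):
    from cell import env
    o=env.observe();c=M(o["eef_pos"],R.from_rotvec(o["tcp_rot"])) if cur is None else cur
    d=np.linalg.inv(c)@M(p,r);m=np.real(expm(logm(d)/n))
    print("total",d[:3,3].round(4),"row x%d:"%n,m[:3,3].round(4),R.from_matrix(m[:3,:3]).as_rotvec().round(4))
down=lambda a:tool([0,0,-1],[np.cos(a),np.sin(a),0])
E
python3 - <<'E'
from h import *
row([.516,-.1575,.12],down(.7417),19)
E
```

```text
total [-0.5395 -0.6182  0.1114] row x19: [-0.0359 -0.0249  0.0058] [-0.0001  0.      0.0274]
```

Careful with the scale: shifts go in shares of 50 mm and turns go in shares of pi/2 rad. That gives: -0.04 m is -0.8, -0.034 m is -0.68, 0.13 rad / 1.5708 = 0.0828.

>>> pendant --segments '[-0.6, -0.68, 0, 0, 0, 0, -0.6, -0.68, 0, 0, 0, 0, -0.6, -0.68, 0, 0, 0, 0, -0.6, -0.68, 0, 0, 0, 0, -0.6, -0.68, 0, 0, 0, 0, -0.6, -0.68, 0, 0, 0, 0, -0.6, -0.68, 0, 0, 0, 0, -0.6, -0.68, 0, 0, 0, 0, -0.6, -0.68, 0, 0, 0, 0, -0.6, -0.68, 0, 0, 0, 0, -0.6, -0.68, 0, 0, 0, 0, -0.6, -0.68, 0, 0, 0, 0, -0.6, -0.68, 0, 0, 0, 0, -0.6, -0.68, 0, 0, 0, 0, -0.6, -0.68, 0, 0, 0, 0, -0.6, -0.68, 0, 0, 0, 0, -0.6, -0.68, 0, 0, 0, 0, -0.6, -0.8, 0, 0, 0, 0, 0, 0, 0.8, 0, 0, 0.0828, 0, 0, 0.8, 0, 0, 0.0828]' --aperture 0.07

```text
clock: 2.1
eef_pos: [0.5177, -0.1589, 0.1508]
tcp_rot: [0.891, 3.01, -0.0]
contact_force: [0.5, -0.1, 0.4]
opening: 0.0702
grasp_force: 0.0
```

```bash
python3 - <<'E'
from h import *
row([.516,-.1575,.06],down(.7417),3)
E
```

```text
total [0.0024 0.0002 0.0908] row x3: [ 0.0008 -0.      0.0303] [0.0003 0.0008 0.0846]
```

To row units: 0.03 m is 0.6, 0.001 m is 0.02, 0.085 rad / 1.5708 = 0.0541.

>>> pendant --segments '[0.02, 0, 0.6, 0, 0, 0.0541, 0.02, 0, 0.6, 0, 0, 0.0541, 0.02, 0, 0.6, 0, 0, 0.0535, 0, 0, 0, 0, 0, 0]' --aperture 0.06

```text
clock: 2.5
eef_pos: [0.5113, -0.1542, 0.0578]
tcp_rot: [-1.254, -2.873, 0.001]
contact_force: [0.0, -0.3, 0.6]
opening: 0.0601
grasp_force: 0.0
```

```bash
python3 - <<'E'
from h import *
row([.516,-.1575,.011],down(.7417),2)
from cell import env; import cv2
a=env.get_image("scene")["color"][180:285,170:310,::-1]; b=env.get_image("top")["color"][170:275,240:380,::-1]
cv2.imwrite("pics/g1.png",cv2.convertScaleAbs(cv2.resize(np.hstack([a,b]),(800,300),interpolation=cv2.INTER_CUBIC),alpha=1.5))
E
```

```text
total [-0.0059  0.0014  0.0468] row x2: [-0.0029  0.0007  0.0234] [-0.0018 -0.0031  0.003 ]
```

View pics/g1.png

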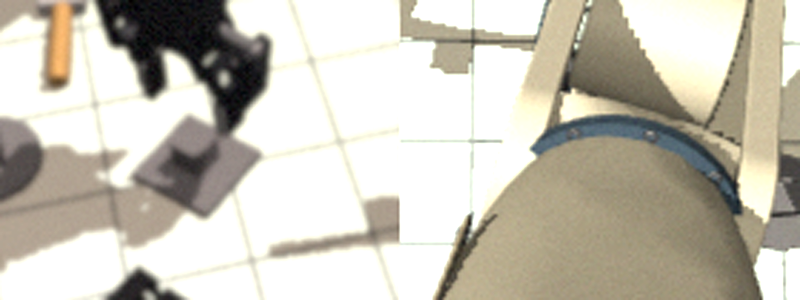

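Fingers straddle the stub (stub at crop (190,145), tips at (150,90) and (225,125)). Fix the residual, descend, and grip.

To row units: 0.012 m is 0.24, -0.003 m is -0.06, -0.003 rad / 1.5708 = -0.0019.

>>> pendant --segments '[-0.06, 0.02, 0.24, 0, -0.0019, 0.0038, -0.06, 0, 0.24, 0, 0, 0, 0, 0, 0, 0, 0, 0]'

```text
clock: 2.9
eef_pos: [0.5191, -0.159, 0.0364]
tcp_rot: [1.262, 2.875, -0.002]
contact_force: [-0.6, 0.3, -0.4]
opening: 0.0602
grasp_force: 0.0
```

```bash
python3 - <<'E'
from h import *
row([.516,-.1575,.011],down(.7417),2)
P=lambda z:proj("scene",np.array([.516,-.1575,z])); print(P(.034))
E
```

```text
total [ 0.0033 -0.0012  0.0254] row x2: [ 0.0016 -0.0006  0.0127] [-0.0002  0.0012  0.0009]
[236.72313395 229.22145959]
```

To row units: 0.013 m is 0.26, 0.012 m is 0.24.

>>> pendant --segments '[0.06, -0.02, 0.26, 0, 0, 0, 0, 0, 0.24, 0, 0, 0, 0, 0, 0, 0, 0, 0, 0, 0, 0, 0, 0, 0]'

```text
clock: 3.3
eef_pos: [0.5161, -0.1572, 0.0118]
tcp_rot: [1.263, 2.875, -0.002]
contact_force: [0.3, -0.1, 0.4]
opening: 0.0599
grasp_force: 0.0
```

```bash
python3 - <<'E'
from h import *
row([.516,-.1575,.011],down(.7417),1)
from cell import env;print(env.observe()["eef_pos"])
E
```

```text
total [-0.0001 -0.0002  0.0008] row x1: [-0.0001 -0.0002  0.0008] [-0.0006  0.002   0.0014]
[ 0.51608871 -0.15722778  0.01176569]
```

>>> pendant --segments '[0, 0, 0, 0, 0, 0, 0, 0, 0, 0, 0, 0, 0, 0, 0, 0, 0, 0, 0, 0, 0, 0, 0, 0, 0, 0, 0, 0, 0, 0, 0, 0, 0, 0, 0, 0]' --aperture 0.0 --squeeze 50

```text
clock: 3.9
eef_pos: [0.5171, -0.1575, 0.0129]
tcp_rot: [1.262, 2.873, -0.002]
contact_force: [-0.1, 0.5, 5.9]
opening: 0.0249
grasp_force: 50.7
```

>>> pendant --segments '[0, 0, -0.6, 0, 0, 0, 0, 0, -1, 0, 0, 0, 0, 0, -1, 0, 0, 0, 0, 0, -0.4, 0, 0, 0, 0, 0, 0, 0, 0, 0, 0, 0, 0, 0, 0, 0, 0, 0, 0, 0, 0, 0]'

```text
clock: 4.6
eef_pos: [0.515, -0.1567, 0.1607]
tcp_rot: [1.263, 2.876, -0.002]
contact_force: [0.4, 0.4, -0.5]
opening: 0.025
grasp_force: 49.9
```

```bash
python3 - <<'E'
from h import *
from cell import env; import cv2
a=env.get_image("scene")["color"][110:285,150:325,::-1];b=env.get_image("scene")["color"][180:230,340:420]
cv2.imwrite("pics/g2.png",cv2.convertScaleAbs(cv2.resize(a,(600,600),interpolation=cv2.INTER_CUBIC),alpha=1.8))
E
```

```text
(no output)
```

View pics/g2.png

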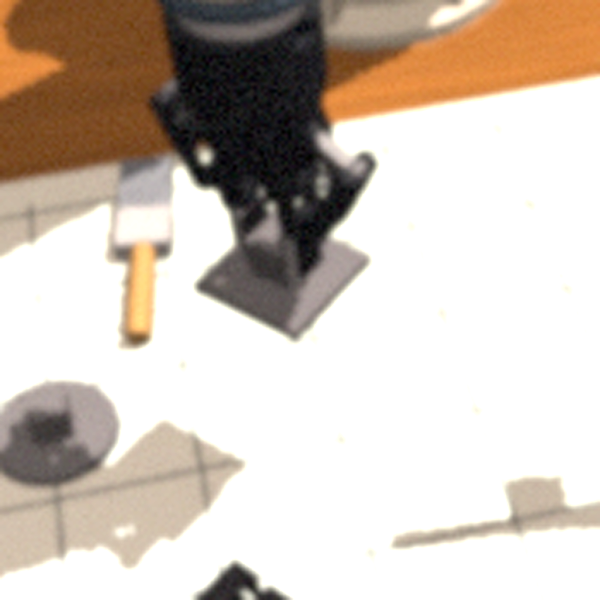

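Blank is held square, plate corners at crop (197,285),(294,328),(370,262). Check its in-hand offset, and the die estimate per camera.

```bash
cat > die.py <<'E'
from h import *
def cr(u,v,s,x,y): return ((u+.5)/s-.5+x,(v+.5)/s-.5+y)
D=lambda u,v:cr(u,v,10/3,120,140); Dn=lambda u,v:cr(u,v,10/3,330,160)
pts=[("top",(38.5,38.5,8),D(155,133)),("top",(38.5,-38.5,8),D(266,146)),("top",(-38.5,-38.5,8),D(258,245)),("top",(-38.5,38.5,8),D(152,238)),
("top",(110,-70,8),D(319,46)),("scene",(110,-70,8),Dn(122,235)),("scene",(110,70,8),Dn(360,203)),("scene",(-85,-70,8),Dn(35,122)),
("scene",(-66,-18,33),Dn(114,80)),("scene",(-66,18,33),Dn(168,77))]
def pose(p): return lambda L:np.array([p[0],p[1],.062])+dieR(p[2]).apply(np.array(L)/1000)
def f(p,P): return np.concatenate([proj(n,pose(p)(L))-uv for n,L,uv in P])
for P in(pts,pts[:5],pts[5:]):
    r=least_squares(f,[.5,.1,0],args=(P,));print("die",r.x,f(r.x,P).round(1))
E
python3 die.py; python3 - <<'E'
from h import *
from cell import env
o=env.observe();rr=R.from_rotvec(o["tcp_rot"]);t=o["eef_pos"]
s=600/175
uv=[((u+.5)/s-.5+150,(v+.5)/s-.5+110) for u,v in((197,285),(294,328),(370,262))]
cs=[np.array(c)*.036 for c in((1,1),(1,-1),(-1,1),(-1,-1))]
def P(p,c):
    a=p[2];q=np.array([c[0]*np.cos(a)-c[1]*np.sin(a)+p[0],c[0]*np.sin(a)+c[1]*np.cos(a)+p[1],.0045]);return proj("scene",t+rr.apply(q))
base=[P([0,0,0],c) for c in cs]
idx=[int(np.argmin([np.hypot(*(b-u)) for b in base])) for u in uv]
f=lambda p:np.concatenate([P(p,cs[i])-u for i,u in zip(idx,uv)])
r=least_squares(f,[0,0,0]);print("in-hand tool offset",r.x,f(r.x).round(1),idx, "world",rr.apply([r.x[0],r.x[1],0]))
E
```

```text
die [ 0.56412335  0.15031322 -0.10281382] [ 0.3 -0.4 -0.4 -0.8  0.   1.  -0.2 -0.4 -0.9  0.5 -0.2  0.1  0.1  0.3
 -0.7 -1.1  0.2  1.1 -0.5  0.1]
die [ 0.5640743   0.14975741 -0.10190576] [ 0.5 -0.3 -0.2 -0.8  0.3  1.   0.1 -0.3 -0.7  0.5]
die [ 0.5639567   0.15082311 -0.10250547] [ 0.1 -0.1  0.3  0.1 -0.5 -1.2  0.3  1.  -0.3  0. ]
in-hand tool offset [0.00214747 0.00193559 0.02726983] [-1.1 -0.8  0.1  2.   1.  -1.5] [3, 2, 0] world [-2.73225822e-05  2.89091218e-03 -3.81007167e-06]
```

```bash
cat >> h.py <<'E'
DP=np.array([.564,.1502,.062]);DY=-.1025
def dgo(x,y,z,n,**k):
    d=dieR(DY);row(DP+d.apply([x,y,z]),tool(-d.apply([0,0,1]),d.apply([0,1,0])),n,**k)
def where():
    from cell import env
    o=env.observe();d=dieR(DY);print("in die mm",(d.inv().apply(o["eef_pos"]-DP)*1000).round(1),"F die",d.inv().apply(o["contact_force"]).round(1),"grip",round(o["grasp_force"],1),"q6",o["qpos"].round(2))
E
python3 -c "
from h import *
dgo(0,0,.12,10)"
```

```text
total [ 0.232   0.209  -0.0098] row x10: [ 0.0154  0.0279 -0.0034] [-0.0165 -0.043  -0.0712]
```

To row units: 0.028 m is 0.56, 0.016 m is 0.32, -0.071 rad / 1.5708 = -0.0452.

>>> pendant --segments '[0.3, 0.56, -0.06, -0.0102, -0.0274, -0.0452, 0.3, 0.56, -0.06, -0.0108, -0.0274, -0.0452, 0.3, 0.56, -0.06, -0.0102, -0.0274, -0.0452, 0.3, 0.56, -0.06, -0.0108, -0.0274, -0.0452, 0.3, 0.56, -0.06, -0.0102, -0.0274, -0.0452, 0.3, 0.56, -0.06, -0.0108, -0.0274, -0.0452, 0.3, 0.56, -0.06, -0.0102, -0.0274, -0.0452, 0.32, 0.56, -0.06, -0.0108, -0.0274, -0.0452, 0.32, 0.56, -0.06, -0.0102, -0.0274, -0.0452, 0.32, 0.56, -0.06, -0.0108, -0.0274, -0.0452, 0, 0, 0, 0, 0, 0, 0, 0, 0, 0, 0, 0, 0, 0, 0, 0, 0, 0]'

```text
clock: 6.0
eef_pos: [0.5155, 0.1548, 0.1673]
tcp_rot: [0.142, 2.686, -0.033]
contact_force: [0.6, -0.4, -1.2]
opening: 0.025
grasp_force: 49.9
```

```bash
python3 -c "
from h import *
dgo(0,0,.06,3);where()"
```

```text
total [0.002  0.0005 0.056 ] row x3: [0.0007 0.0001 0.0187] [-0.0005  0.0006 -0.001 ]
in die mm [  1.9  -0.4 116. ] F die [ 0.  -0.3 -1.4] grip 49.9 q6 [ 0.43  0.15  2.18 -0.51  0.48 -0.62]
```

To row units: 0.025 m is 0.5, 0.024 m is 0.48, -0.001 rad / 1.5708 = -0.0006.

>>> pendant --segments '[0.02, 0, 0.5, 0, 0, -0.0006, 0.02, 0, 0.5, 0, 0, -0.0006, 0, 0.01, 0.48, 0, 0.0006, -0.0006, 0, 0, 0, 0, 0, 0, 0, 0, 0, 0, 0, 0, 0, 0, 0, 0, 0, 0]'

```text
clock: 6.6
eef_pos: [0.5461, 0.1522, 0.1011]
tcp_rot: [0.139, 2.686, -0.033]
contact_force: [-0.2, -0.4, -1.5]
opening: 0.0251
grasp_force: 49.8
```

```bash
python3 - <<'E'
from h import *
dgo(0,0,.0125,3);where()
from cell import env; import cv2
a=env.get_image("scene")["color"][120:270,310:460,::-1]; b=env.get_image("top")["color"][130:250,120:240,::-1]
cv2.imwrite("pics/p1.png",cv2.convertScaleAbs(np.hstack([cv2.resize(i,(400,400),interpolation=cv2.INTER_CUBIC) for i in(a,b)]),alpha=1.8))
E
```

```text
total [ 0.0009 -0.0001  0.0306] row x3: [ 0.0003 -0.      0.0102] [-0.0003  0.0009 -0.0001]
in die mm [ 0.8  0.1 43.1] F die [-0.8 -0.4 -1.3] grip 49.8 q6 [ 0.4   0.31  2.17 -0.7   0.33 -0.44]
```

View pics/p1.png

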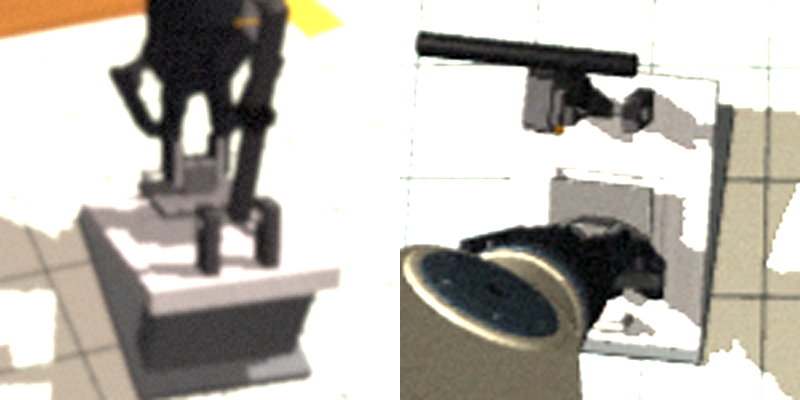

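Blank is over the cavity; in the top crop its upslope edge runs (553,180)–(655,192). Compare with prediction.

```bash
python3 - <<'E'
from h import *
d=dieR(DY)
for y in(36,-36):
    p=proj("top",DP+d.apply(np.array([36.8,y,38.6])/1000)); print(((p-[120,130]+.5)*10/3-.5+[400,0]).round(1))
    p=proj("top",DP+d.apply(np.array([38.5,y*38.5/36,8])/1000)); print(" cavity",((p-[120,130]+.5)*10/3-.5+[400,0]).round(1))
    p=proj("scene",DP+d.apply(np.array([36.8,y,38.6])/1000)); print("scene",((p-[310,120]+.5)*8/3-.5).round(1))
E
```

```text
[548.2 176.7]
 cavity [556.2 165.3]
scene [255.5 200.6]
[652.5 187.8]
 cavity [664.7 176.9]
scene [163.5 212.1]
```

To row units: 0.01 m is 0.2, 0.003 m is 0.06.

>>> pendant --segments '[0, 0.006, 0.2, 0, 0, 0, 0, 0, 0.2, 0, 0, 0, 0, 0, 0.06, 0, 0, 0, 0, 0, 0.04, 0, 0, 0, 0, 0, 0, 0, 0, 0, 0, 0, 0, 0, 0, 0]'

```text
clock: 7.3
eef_pos: [0.5566, 0.1519, 0.0781]
tcp_rot: [0.137, 2.686, -0.033]
contact_force: [0.4, 0.2, -1.3]
opening: 0.0248
grasp_force: 49.9
```

```bash
python3 -c "
from h import *
where()"
```

```text
in die mm [ 0.3  0.9 17.7] F die [-0.2  0.2 -1.4] grip 49.9 q6 [ 0.39  0.37  2.16 -0.79  0.29 -0.35]
```

To row units: 0.0015 m is 0.03.

>>> pendant --segments '[0, 0, 0.03, 0, 0, 0, 0, 0, 0.03, 0, 0, 0, 0, 0, 0.03, 0, 0, 0, 0, 0, 0, 0, 0, 0, 0, 0, 0, 0, 0, 0]'

```text
clock: 7.8
eef_pos: [0.5583, 0.1516, 0.0743]
tcp_rot: [0.137, 2.686, -0.033]
contact_force: [-11.0, 0.2, 15.5]
opening: 0.0253
grasp_force: 52.4
```

```bash
python3 -c "
from h import *
where()"
```

```text
in die mm [ 0.2  0.8 13.6] F die [-3.2 -0.9 18.8] grip 52.4 q6 [ 0.38  0.38  2.16 -0.81  0.29 -0.34]
```

>>> pendant --segments '[0, 0, 0.02, 0, 0, 0, 0, 0, 0.02, 0, 0, 0, 0, 0, 0, 0, 0, 0, 0, 0, 0, 0, 0, 0]'

```text
clock: 8.2
eef_pos: [0.5584, 0.1516, 0.0743]
tcp_rot: [0.137, 2.684, -0.032]
contact_force: [-36.0, 0.5, 53.0]
opening: 0.025
grasp_force: 58.3
```

```bash
python3 -c "
from h import *
where()"
```

```text
in die mm [ 0.2  0.8 13.5] F die [-9.2 -3.2 63.4] grip 58.3 q6 [ 0.38  0.38  2.16 -0.82  0.28 -0.33]
```

To row units: -0.001 m is -0.02.

>>> pendant --segments '[0, 0, -0.02, 0, 0, 0, 0, 0, -0.02, 0, 0, 0, 0, 0, 0, 0, 0, 0]'

```text
clock: 8.5
eef_pos: [0.5584, 0.1516, 0.0743]
tcp_rot: [0.137, 2.686, -0.033]
contact_force: [-13.4, -0.7, 18.7]
opening: 0.0246
grasp_force: 53.1
```

>>> pendant --segments '[0, 0, 0, 0, 0, 0, 0, 0, 0, 0, 0, 0, 0, 0, 0, 0, 0, 0, 0, 0, 0, 0, 0, 0, 0, 0, 0, 0, 0, 0]' --aperture 0.045

```text
clock: 9.0
eef_pos: [0.5587, 0.1515, 0.0735]
tcp_rot: [0.137, 2.687, -0.033]
contact_force: [0.7, -0.2, -0.1]
opening: 0.0448
grasp_force: 0.0
```

>>> pendant --segments '[0, 0, -0.6, 0, 0, 0, 0, 0, -1, 0, 0, 0, 0, 0, -1, 0, 0, 0, 0, 0, -1, 0, 0, 0, -0.6, -0.8, -0.2, 0, 0, 0, -0.6, -0.8, 0, 0, 0, 0, -0.6, -0.8, 0, 0, 0, 0, 0, 0, 0, 0, 0, 0, 0, 0, 0, 0, 0, 0]'

```text
clock: 9.9
eef_pos: [0.5441, 0.032, 0.2836]
tcp_rot: [0.142, 2.687, -0.034]
contact_force: [-0.2, -0.2, -0.1]
opening: 0.0449
grasp_force: 0.0
```

```bash
python3 - <<'E'
from h import *
where()
from cell import env; import cv2
a=env.get_image("scene")["color"][145:235,340:460,::-1]; b=env.get_image("top")["color"][140:230,120:240,::-1]
cv2.imwrite("pics/p2.png",cv2.convertScaleAbs(np.hstack([cv2.resize(i,(400,300),interpolation=cv2.INTER_CUBIC) for i in(a,b)]),alpha=1.3))
E
```

```text
in die mm [  89.5 -119.6  202.9] F die [-0.2 -0.2 -0. ] grip 0.0 q6 [ 0.12 -0.04  2.06 -0.15  0.68 -1.25]
```

View pics/p2.png

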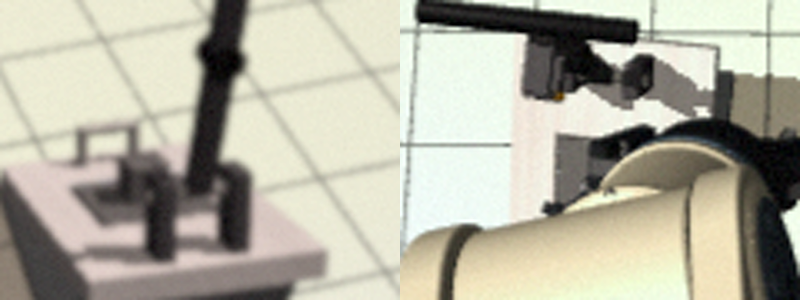

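Scene crop shows the blank flush and square in the recess (~(75–215, 185–225)), with the arm still up. Next: pinch the handle's right half with a vertical tool and follow the arc.

To row units: -0.05 m is -1, -0.04 m is -0.8, 0.13 rad / 1.5708 = 0.0828.

```bash
cat >> h.py <<'E'
def handle(q,y): return DP+dieR(DY).apply(np.array([90-200*np.cos(q),y,46+200*np.sin(q)])/1000)
E
```

>>> pendant --segments '[0, 0, -1, 0, 0.0637, 0.0828, 0, 0, -1, 0, 0.0637, 0.0828, 0, 0, -0.8, 0, 0.0637, 0.0828, 0, 0, 0, 0, 0, 0]' --aperture 0.06

```text
clock: 10.4
eef_pos: [0.4956, 0.0391, 0.4195]
tcp_rot: [0.662, 2.885, 0.108]
contact_force: [1.0, 0.4, -0.5]
opening: 0.06
grasp_force: 0.0
```

```bash
python3 - <<'E'
from h import *
h=handle(1.871,-42);print(h)
row(h+[0,0,.045],down(DY),10);where()
E
```

```text
[0.59072334 0.10522962 0.34032776]
total [-0.0498  0.0962  0.0537] row x10: [0.0007 0.012  0.0043] [0.0194 0.0071 0.1218]
in die mm [ 104.4 -117.5  346.6] F die [ 0.6  0.5 -0.8] grip 0.0 q6 [ 0.06 -0.1   1.76  0.02  1.29 -1.06]
```

To row units: 0.012 m is 0.24, 0.0043 m is 0.086, 0.122 rad / 1.5708 = 0.0777.

>>> pendant --segments '[0.014, 0.24, 0.086, 0.0121, 0.0045, 0.0777, 0.014, 0.24, 0.086, 0.0121, 0.0045, 0.0777, 0.014, 0.24, 0.086, 0.0121, 0.0045, 0.0777, 0.014, 0.24, 0.086, 0.0121, 0.0045, 0.0777, 0.014, 0.24, 0.086, 0.0121, 0.0045, 0.0777, 0.014, 0.24, 0.086, 0.0127, 0.0045, 0.0777, 0.014, 0.24, 0.086, 0.0127, 0.0045, 0.0777, 0.014, 0.24, 0.086, 0.0127, 0.0045, 0.0777, 0.014, 0.24, 0.086, 0.0127, 0.0045, 0.0777, 0.014, 0.24, 0.086, 0.0121, 0.0045, 0.077, 0, 0, 0, 0, 0, 0, 0, 0, 0, 0, 0, 0, 0, 0, 0, 0, 0, 0]'

```text
clock: 11.7
eef_pos: [0.5885, 0.1043, 0.3792]
tcp_rot: [-2.327, -2.108, 0.009]
contact_force: [0.0, 0.6, -0.0]
opening: 0.0597
grasp_force: 0.0
```

```bash
python3 - <<'E'
from h import *
h=handle(1.871,-42)
row(h-[0,0,.017],down(DY),3);where()
from cell import env; import cv2
a=env.get_image("scene")["color"][60:180,340:500,::-1]; b=env.get_image("top")["color"][80:200,90:250,::-1]
cv2.imwrite("pics/c1.png",cv2.convertScaleAbs(np.hstack([cv2.resize(i,(400,300),interpolation=cv2.INTER_CUBIC) for i in(a,b)]),alpha=1.5))
E
```

```text
total [0.0013 0.0024 0.0559] row x3: [0.0004 0.0008 0.0186] [-0.0016  0.001   0.0013]
in die mm [164.2 -43.1 273. ] F die [-0.1  0.6 -0. ] grip 0.0 q6 [ 0.17  0.21  1.5  -0.    1.43  0.27]
```

View pics/c1.png

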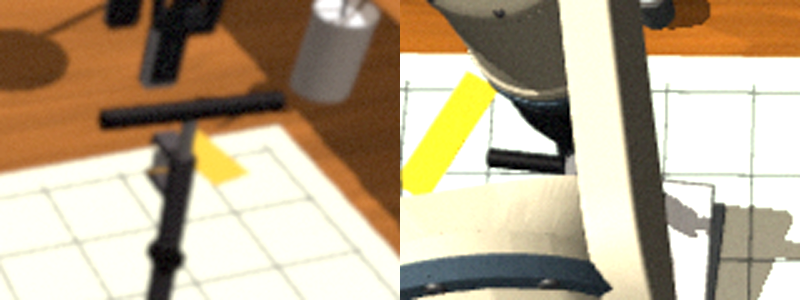

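Scene crop: the handle spans (102,117)–(284,101), with finger tips at ~(125,25) and (160,80) above its left half. Check against prediction.

```bash
python3 - <<'E'
from h import *
f=lambda p:((proj("scene",p)-[340,60]+.5)*2.5-.5).round(1)
for q in(1.82,1.871,1.92,1.98): print(q,f(handle(q,-60)),f(handle(q,60)))
t=np.array([.5885,.1043,.387]);u=np.array([np.cos(DY),np.sin(DY),0])*.03
print(f(t-u),f(t+u))
E
```

```text
1.82 [ 93.6 115.8] [272.4  97. ]
1.871 [ 98.8 122.4] [279.7 103.3]
1.92 [103.8 129.7] [286.6 110.3]
1.98 [110.  139.7] [295.  119.9]
[120.9  26.3] [153.7  79.1]
```

To row units: 0.02 m is 0.4, 0.016 m is 0.32.

>>> pendant --segments '[0, 0, 0.4, 0, 0, 0, 0, 0, 0.4, 0, 0, 0, 0, 0, 0.32, 0, 0, 0, 0, 0, 0, 0, 0, 0, 0, 0, 0, 0, 0, 0]'

```text
clock: 12.3
eef_pos: [0.589, 0.1035, 0.3241]
tcp_rot: [-2.33, -2.105, 0.007]
contact_force: [0.5, -1.0, -0.4]
opening: 0.0602
grasp_force: 0.0
```

>>> pendant --segments '[0, 0, 0, 0, 0, 0, 0, 0, 0, 0, 0, 0, 0, 0, 0, 0, 0, 0, 0, 0, 0, 0, 0, 0, 0, 0, 0, 0, 0, 0, 0, 0, 0, 0, 0, 0]' --aperture 0 --squeeze 30

```text
clock: 12.9
eef_pos: [0.5894, 0.1035, 0.3242]
tcp_rot: [-2.331, -2.104, 0.006]
contact_force: [-0.4, -0.3, 5.9]
opening: 0.0129
grasp_force: 29.3
```

```bash
python3 - <<'E'
from h import *
where()
from cell import env
p=env.observe()["eef_pos"]
# circle angle from grasp point position in plane
d=dieR(DY); r=d.inv().apply(p+[0,0,.019]-DP)*1000-[90,0,46]; print(r,np.hypot(r[0],r[2]),"q",np.arctan2(r[2],-r[0]))
E
```

```text
in die mm [141.1 -43.8 223. ] F die [ 2.3 -0.3  5.5] grip 29.3 q6 [ 0.17  0.24  1.58 -0.    1.33  0.27]
[ 59.35612267 -43.81856483 194.12010182] 202.99202750299142 q 1.8675383469376532
```

```bash
python3 - <<'E'
import numpy as np
q=np.r_[1.8675,np.arange(1.8,.2,-.1),.25,.2,.15,.1,.05,0,-.03]
e=q-.45
for a,b,Q in zip(-.2*np.diff(np.cos(e)),-.2*np.diff(np.sin(e)),q[1:]): print(round(Q,3),f"0 {a:.4f} {b:.4f} 0 0 0")
E
```

```text
1.8 0 -0.0133 0.0025 0 0 0
1.7 0 -0.0193 0.0053 0 0 0
1.6 0 -0.0186 0.0072 0 0 0
1.5 0 -0.0178 0.0091 0 0 0
1.4 0 -0.0168 0.0108 0 0 0
1.3 0 -0.0157 0.0124 0 0 0
1.2 0 -0.0143 0.0139 0 0 0
1.1 0 -0.0129 0.0153 0 0 0
1.0 0 -0.0113 0.0165 0 0 0
0.9 0 -0.0096 0.0175 0 0 0
0.8 0 -0.0078 0.0184 0 0 0
0.7 0 -0.0059 0.0191 0 0 0
0.6 0 -0.0040 0.0196 0 0 0
0.5 0 -0.0020 0.0199 0 0 0
0.4 0 0.0000 0.0200 0 0 0
0.3 0 0.0020 0.0199 0 0 0
0.25 0 0.0017 0.0098 0 0 0
0.2 0 0.0022 0.0097 0 0 0
0.15 0 0.0027 0.0096 0 0 0
0.1 0 0.0032 0.0095 0 0 0
0.05 0 0.0037 0.0093 0 0 0
0.0 0 0.0041 0.0091 0 0 0
-0.03 0 0.0027 0.0054 0 0 0
```

```bash
cat > st.py <<'E'
from h import *
from cell import env
where();p=env.observe()["eef_pos"];d=dieR(DY); r=d.inv().apply(p+[0,0,.019]-DP)*1000-[90,0,46]; print("rad",np.hypot(r[0],r[2]).round(1),"q",np.arctan2(r[2],-r[0]).round(3),"y",r[1].round(1))
E
```

>>> pendant --segments '[0, -0.266, 0.05, 0, 0, 0, 0, -0.386, 0.106, 0, 0, 0, 0, -0.372, 0.144, 0, 0, 0, 0, -0.356, 0.182, 0, 0, 0, 0, -0.336, 0.216, 0, 0, 0, 0, 0, 0, 0, 0, 0]'

```text
clock: 13.5
eef_pos: [0.5015, 0.1123, 0.288]
tcp_rot: [-2.329, -2.103, 0.011]
contact_force: [-2.5, -0.8, 2.5]
opening: 0.0125
grasp_force: 30.6
```

```bash
python3 st.py
```

```text
in die mm [ 45.8 -44.1 228.9] F die [-1.1 -1.   3.3] grip 30.6 q6 [ 0.22  0.13  1.8  -0.    1.22  0.32]
rad 203.2 q 1.393 y -44.1
```

Follows cleanly. Continue to q ≈ 0.3.

To row units: 0.0191 m is 0.382, 0.0184 m is 0.368.

>>> pendant --segments '[0, -0.314, 0.248, 0, 0, 0, 0, -0.286, 0.278, 0, 0, 0, 0, -0.258, 0.306, 0, 0, 0, 0, -0.226, 0.33, 0, 0, 0, 0, -0.192, 0.35, 0, 0, 0, 0, -0.156, 0.368, 0, 0, 0, 0, -0.118, 0.382, 0, 0, 0, 0, 0, 0, 0, 0, 0]'

```text
clock: 14.3
eef_pos: [0.4264, 0.1198, 0.175]
tcp_rot: [-2.33, -2.105, 0.008]
contact_force: [2.2, -1.3, 0.8]
opening: 0.0129
grasp_force: 33.0
```

```bash
python3 st.py
```

```text
in die mm [-71.3 -44.3 159.9] F die [ 2.4 -1.1 -0.3] grip 33.0 q6 [ 0.27  0.14  2.06 -0.    0.95  0.37]
rad 201.5 q 0.708 y -44.3
```

>>> pendant --segments '[0, -0.08, 0.392, 0, 0, 0, 0, -0.04, 0.398, 0, 0, 0, 0, 0, 0.4, 0, 0, 0, 0, 0.04, 0.398, 0, 0, 0, 0, 0, 0, 0, 0, 0, 0, 0, 0, 0, 0, 0]'

```text
clock: 14.9
eef_pos: [0.4208, 0.1202, 0.0966]
tcp_rot: [-2.329, -2.102, 0.013]
contact_force: [-5.8, 3.3, 1.0]
opening: 0.0129
grasp_force: 34.9
```

```bash
python3 st.py
```

```text
in die mm [-110.5  -44.5   91.8] F die [-5.   2.7  3.6] grip 34.9 q6 [0.27 0.26 2.13 0.   0.75 0.38]
rad 202.3 q 0.316 y -44.5
```

Careful with the scale: shifts go in shares of 50 mm and turns go in shares of pi/2 rad. That gives: 0.0098 m is 0.196, 0.0097 m is 0.194.

>>> pendant --segments '[0, 0.034, 0.196, 0, 0, 0, 0, 0.044, 0.194, 0, 0, 0, 0, 0.054, 0.192, 0, 0, 0, 0, 0.064, 0.19, 0, 0, 0, 0, 0, 0, 0, 0, 0]' --squeeze 50

```text
clock: 15.4
eef_pos: [0.429, 0.1193, 0.0575]
tcp_rot: [-2.329, -2.1, 0.015]
contact_force: [-11.6, 9.1, 1.9]
opening: 0.0126
grasp_force: 50.2
```

```bash
python3 st.py
```

```text
in die mm [-120.   -44.6   53. ] F die [-10.4   7.9   7.1] grip 50.2 q6 [0.27 0.35 2.14 0.   0.67 0.37]
rad 203.2 q 0.119 y -44.6
```

>>> pendant --segments '[0, 0.038, 0.094, 0, 0, 0, 0, 0.036, 0.092, 0, 0, 0, 0, 0.04, 0.092, 0, 0, 0, 0, 0.04, 0.092, 0, 0, 0, 0, 0, 0, 0, 0, 0, 0, 0, 0, 0, 0, 0]'

```text
clock: 16.0
eef_pos: [0.4356, 0.1185, 0.039]
tcp_rot: [-2.328, -2.099, 0.017]
contact_force: [-11.5, 11.3, -6.2]
opening: 0.0125
grasp_force: 50.1
```

```bash
python3 st.py
```

```text
in die mm [-122.1  -44.6   33.5] F die [-14.   10.   -0.2] grip 50.1 q6 [0.26 0.39 2.13 0.   0.63 0.36]
rad 203.9 q 0.022 y -44.6
```

To row units: 0.002 m is 0.04, 0.001 m is 0.02.

>>> pendant --segments '[0, 0.02, 0.04, 0, 0, 0, 0, 0.02, 0.04, 0, 0, 0, 0, 0, 0, 0, 0, 0, 0, 0, 0, 0, 0, 0]'

```text
clock: 16.4
eef_pos: [0.4373, 0.1184, 0.0352]
tcp_rot: [-2.328, -2.099, 0.017]
contact_force: [-12.9, 11.6, -2.4]
opening: 0.0122
grasp_force: 50.5
```

```bash
python3 st.py
```

```text
in die mm [-122.2  -44.6   29.2] F die [-13.7  10.2   3.9] grip 50.5 q6 [0.26 0.4  2.13 0.   0.62 0.36]
rad 204.0 q 0.002 y -44.6
```

>>> pendant --segments '[0, 0.01, 0.03, 0, 0, 0, 0, 0, 0.03, 0, 0, 0, 0, 0, 0, 0, 0, 0, 0, 0, 0, 0, 0, 0]'

```text
clock: 16.8
eef_pos: [0.4384, 0.1183, 0.0323]
tcp_rot: [-2.328, -2.1, 0.016]
contact_force: [-10.8, 9.7, -3.5]
opening: 0.0124
grasp_force: 50.8
```

```bash
python3 st.py
```

```text
in die mm [-122.4  -44.6   26.2] F die [-12.    8.5   2. ] grip 50.8 q6 [0.26 0.41 2.13 0.   0.61 0.36]
rad 204.2 q -0.013 y -44.6
```

To row units: 0.002 m is 0.04, 0.001 m is 0.02.

>>> pendant --segments '[0, 0.02, 0.04, 0, 0, 0, 0, 0, 0.04, 0, 0, 0, 0, 0, 0, 0, 0, 0, 0, 0, 0, 0, 0, 0]'

```text
clock: 17.2
eef_pos: [0.4393, 0.1183, 0.0299]
tcp_rot: [-2.328, -2.1, 0.016]
contact_force: [-19.5, 9.4, 28.4]
opening: 0.0124
grasp_force: 54.2
```

```bash
python3 st.py;  python3 - <<'E'
from h import *
from cell import env; import cv2
a=env.get_image("scene")["color"][130:235,330:470,::-1]; b=env.get_image("top")["color"][140:245,110:250,::-1]
cv2.imwrite("pics/l1.png",cv2.convertScaleAbs(np.hstack([cv2.resize(i,(400,300),interpolation=cv2.INTER_CUBIC) for i in(a,b)]),alpha=1.8))
for q in(-.03,0,.05,.1): print(q,((proj("scene",handle(q,60))-[330,130]+.5)*400/140-.5).round(1),((proj("top",handle(q,60))-[110,140]+.5)*400/140-.5).round(1))
E
```

```text
in die mm [-122.7  -44.5   23.6] F die [-6.   7.3 34.5] grip 54.2 q6 [0.26 0.41 2.13 0.   0.61 0.36]
rad 204.5 q -0.026 y -44.5
-0.03 [173.6 121.3] [119.  293.2]
0 [173.7 114.2] [116.9 295.6]
0.05 [174.  102.6] [113.3 299.3]
0.1 [174.6  91. ] [109.7 302.4]
```

View pics/l1.png

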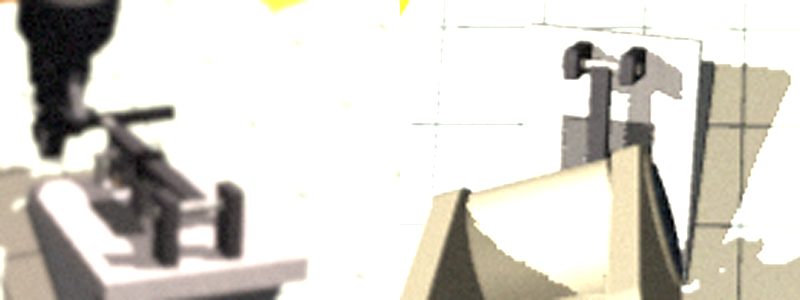

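The stop was reached (34 N) and the arm is visibly down across the blank. Release modestly, retreat straight up, and check the latch.

To row units: -0.001 m is -0.02.

>>> pendant --segments '[0, 0, -0.02, 0, 0, 0, 0, 0, 0, 0, 0, 0, 0, 0, 0, 0, 0, 0, 0, 0, 0, 0, 0, 0]' --aperture 0.035

```text
clock: 17.7
eef_pos: [0.4431, 0.1179, 0.0298]
tcp_rot: [-2.331, -2.104, 0.006]
contact_force: [-0.1, 0.6, -0.1]
opening: 0.0344
grasp_force: 0.0
```

>>> pendant --segments '[0, 0, -0.4, 0, 0, 0, 0, 0, -0.8, 0, 0, 0, 0, 0, -1, 0, 0, 0, 0, 0, -1, 0, 0, 0, -1, -0.4, -0.6, 0, 0, 0, -1, -0.4, 0, 0, 0, 0, -1, -0.4, 0, 0, 0, 0, -1, 0, 0, 0, 0, 0, -1, 0, 0, 0, 0, 0, 0, 0, 0, 0, 0, 0, 0, 0, 0, 0, 0, 0]'

```text
clock: 18.8
eef_pos: [0.366, -0.1099, 0.2149]
tcp_rot: [-2.335, -2.099, 0.007]
contact_force: [0.6, 0.6, -0.3]
opening: 0.0353
grasp_force: 0.0
```

```bash
python3 - <<'E'
from h import *
where()
from cell import env; import cv2
a=env.get_image("scene")["color"][130:235,330:470,::-1]; b=env.get_image("top")["color"][140:245,110:250,::-1]
cv2.imwrite("pics/l2.png",cv2.convertScaleAbs(np.hstack([cv2.resize(i,(400,300),interpolation=cv2.INTER_CUBIC) for i in(a,b)]),alpha=1.3))
E
```

```text
in die mm [ -86.9 -279.   211.7] F die [ 0.4  0.7 -0.5] grip 0.0 q6 [-0.29 -0.02  2.13 -0.    1.03 -0.18]
```

View pics/l2.png

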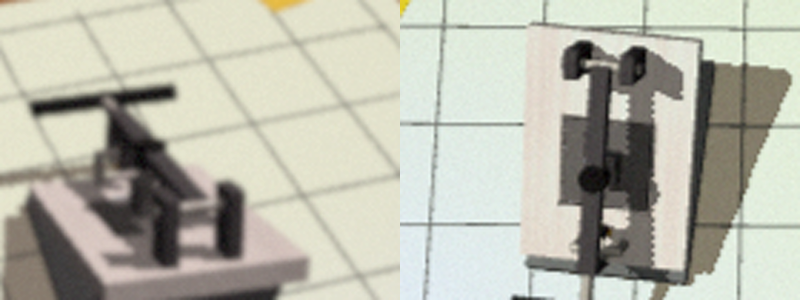

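The arm stays down 1 s after release, with the handle end at crop (174,92), which is q≈0.09: latched. The blank is square in its recess in the top view. Hand in.

```bash
python3 -c "
from cell import env
print(env.finish_job())"
```

```text
the job is handed in; nothing more can be done
None
```

The job is handed in: the square blank lies home and square in the die, released while the arm was up. The hold-down arm was pushed to its stop and stayed latched at about 0.09 rad after I let go; nothing else was touched, and it took about 19 s.

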